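# Fit the drilled tier over the rod of the pipette stand

### The job

Put the pipette stand together: take the blue tier by its upright handle, hold it level with its large central hole over the stand's tall rod, and lower it gently down the rod until it lies flat and fully home on the white round tray, then let go. Do not drop it down the rod, and leave the yellow tier, which has no rod hole, where it lies.

Things in the scene. Friction and masses are not known exactly. Their poses are not given: they have to be found in the camera images.
- blue_tier: Blue plastic tier, about 160 g, flat on the bench left or right of the stand. Plate 130 (x) by 110 (y) by 8 mm thick, a 33 mm through hole at its centre and six 17 mm pipette holes. Origin: centre of the large hole, underside; z up. A tab 40 mm wide runs from the -x edge to x = -114.5 mm and carries the handle, which points roughly to the robot (yaw within 0.45 rad).
- blue_tier_grip (a point): Point to grip on the blue tier's handle, 95 mm from the large hole's centre towards tier -x and 36 mm above the underside. The handle is an upright block 32 mm long (tier x), 14 mm thick (tier y), from the plate's top (8 mm) to 54 mm above the underside; pinch it from above across its 14 mm. Axes as the tier's.
- stand_seat (a point): Centre of the top of the white round tray (120 mm diameter) of the fixed pipette stand, on its rod's axis, 58 mm above the bench; z up. The bright steel rod, 12 mm diameter, rises vertically from it by 117 mm (top 175 mm above the bench), the last 10 mm tapering to a blunt point. The stand's grey foot is 150 mm in diameter; it does not move.
- yellow_tier: The yellow tier, a bystander: same outline, handle and small holes as the blue one, but with no large central hole, so it cannot go over the rod. Origin: centre of the plate's underside; axes as the blue tier's. Lies flat on the bench on the other side of the stand.
Things that resemble listed ones, but are neither listed nor needed, are in the scene too. Of the things like the part that bears stand_seat, leave any that is turquoise; of the rest the smaller one is meant.

How it is judged:
By the outcome, as a careful person would: the job done as asked, in the order asked, and still so for the second after the job is handed in, with the robot touching nothing.
It also fails if it takes over 48 s, if anything falls off the work surface, if the arm or the gripper's body presses on something with over 40 N, if the wrist force passes 120 N, or if a joint passes its speed limit or range.

### The arm

A 6-joint arm with a two-finger parallel gripper is mounted at the origin on the work surface. World frame = base frame: x ahead of the robot, y to its left, z up, the work surface at z = 0. Lengths are in m, angles in rad, forces in N, time in s.
With the tool pointing down it reaches from about 0.35 to 0.8 m from the base axis. Payload 7.3 kg.
Tool frame: the origin (TCP) lies at the very end of the fingers, on their centre line; the grasp point (between the pads) lies 19 mm behind it (r.grip_depth is the distance from the TCP to the grasp point, in m); y points along the fingers, z is the direction in which the jaws open and shut, and the axes are right-handed (so a half turn about y gives the same grasp; the last joint's range is limited). The gripper opens to 85 mm and grips with 20 to 120 N. Pads are 22 mm wide; open, the fingers measure 114 mm over their backs; the gripper's body (76 mm by 85 mm) begins 54 mm behind the grasp point. The pads swing forward as they close: fully open they stand 13 mm farther back than shut.
Start: joints at [-1.268, 0.342, 1.524, -0, 1.275, -0.146], TCP at [0.228, -0.473, 0.231] pointing down, gripper open.
Joint ranges: [-2.53, 2.53], [-0.77, 2.02], [0.04, 2.7], [-1, 4.14], [0.28, 2.66], [-3.11, 3.11]. Speed limits (rad/s): [2.57, 2.57, 3.14, 3.14, 3.14, 3.14].

### API

Orientations are given as a unit quaternion [x, y, z, w].
In Python, from cell import get_state, get_image, ticket, r gives the robot as it stands.
- The arm moves only by the tool play_rows, never from a script. Its argument "targets" is text: rows parted by semicolons, each of 7 numbers parted by spaces: the finger opening in mm, from 0 to 85.4, then the shift along the world's x, y, z each as a share of 0.25 m, from -1 to 1, then the turn, a rotation vector about the world's x, y, z each as a share of 45 degrees, from -1 to 1. In form: grip x y z ax ay az; .... A call has 1 to 20 rows; each row is the pose to reach, as a shift and turn from the pose commanded when the call began; what a row does not reach only later rows make up. A row lasts 1/8 s, in which the tool goes at most 62.5 mm and 10.7 degrees, less where a joint would pass 70% of its speed; a pose out of reach is approached as far as the arm can. A call with a number of a shift or a turn outside -1 to 1 is refused whole. A call with a gripper value outside its range is refused whole. The fingers move at their own pace and stop on an object; "newtons" is the grip in N (left out, the last holds). Time passes only in rows, so rows that repeat a pose let the fingers close. It gives the time, the measured TCP pose, the force and the opening at its end, in the units of the state.
- get_state(): the state, without advancing time (a new reading comes with each control period).
- get_image(name): name is "side" or "top"; returns a dict with "pixels" (480x640x3 uint8, red, green, blue), "range_z" (480x640 float32, m along the optical axis (not along the pixel's ray), 0 where there is no reading), "camera_matrix" (3x3 intrinsics, pixels), "camera_from_world" (4x4, takes a point from world to camera coordinates). Camera axes: x right, y up, looking along -z (the intrinsics and any distortion apply to the point x, -y, -z); pixel columns grow to the right and rows downward; lengths in m; the calibration is good to about 2 mm. A picture is of the moment at which its call begins.
- ticket.sign_off(): hands the job in, once; it reports no verdict.
The state is a dict: "clock": time; "joints": joint angles; "joint_velocities": joint speeds; "effort": joint torques, N m; "position": TCP position; "tool_rot": TCP orientation; "ft_force": force on the tool from outside, world axes, zero at the start; "ft_torque": the same for the moment, N m; "grip_width": finger opening in m.
Only numpy, scipy, OpenCV 4.12 (cv2) and the standard library are available. Lean on these libraries where they do the work, as an engineer would, in place of code of your own. Each camera call takes 0.05 s, during which the arm holds its last target. There are 200 camera calls.

## Working session

There is one attempt and no reset: what is moved stays moved. The work goes in short steps, Python scripts to look and compute and a tool call to move; the robot and the scene stay as the last step left them, time stands still between calls to the robot, and variables do not carry over. Pictures are saved under pics/ and viewed, and the job is handed in when it is done.

Besides the shell and the picture viewer there is one more tool, called after ">>>" in YAML: its name, and indented under it one key for each argument. play_rows: Moves the arm, as the interface text tells. Its arguments: {"type":"object","properties":{"targets":{"type":"string"},"newtons":{"type":"number"}},"required":["targets"]}

```bash
mkdir -p pics; ls
cat > h.py <<'E'
import numpy as np, cv2
from cell import get_state, get_image, ticket, r
def grab(n, f):
    d=get_image(n); cv2.imwrite(f'pics/{f}.png', d['pixels'][:,:,::-1]); return d
def cast(d,u,v,z):
    K=d['camera_matrix'];T=d['camera_from_world'];R=T[:3,:3];t=T[:3,3]
    p=np.linalg.solve(K,[u,v,1.]); p=np.array([p[0],-p[1],-1.])
    c=-R.T@t; w=R.T@p; return c+w*(z-c[2])/w[2]
def cloud(d):
    K=d['camera_matrix'];T=d['camera_from_world'];z=d['range_z']
    v,u=np.indices(z.shape); x=(u-K[0,2])/K[0,0]*z; y=-(v-K[1,2])/K[1,1]*z
    return (np.stack([x,y,-z],-1)-T[:3,3])@T[:3,:3]
def proj(d,P):
    T=d['camera_from_world'];p=T[:3,:3]@np.array(P)+T[:3,3];K=d['camera_matrix']
    q=K@np.array([p[0],-p[1],-p[2]]);return q[:2]/q[2]
E
python3 - <<'E'
from h import *
for n in('top','side'):
    d=grab(n,n+'0');print(d['camera_matrix'],d['camera_from_world'])
s=get_state();print(s)
E
```

```text
pics
[[500.36180457   0.         322.17571564]
 [  0.         500.36180457 242.05503776]
 [  0.           0.           1.        ]] [[-2.68421277e-02 -9.99639680e-01 -1.03903701e-04  1.15361900e-02]
 [ 9.86602981e-01 -2.65088004e-02  1.60971555e-01 -4.99635811e-01]
 [-1.60916308e-01  4.21830733e-03  9.86959041e-01 -8.78200627e-01]
 [ 0.00000000e+00  0.00000000e+00  0.00000000e+00  1.00000000e+00]]
[[448.86889374   0.         315.38448804]
 [  0.         448.86889374 242.50458053]
 [  0.           0.           1.        ]] [[ 0.9154917  -0.40230564 -0.00501302 -0.44348891]
 [ 0.30136541  0.67742947  0.67102027 -0.20980153]
 [-0.26655927 -0.61582424  0.74142206 -0.62677285]
 [ 0.          0.          0.          1.        ]]
{'clock': 0.1, 'joints': array([-1.26801790e+00,  3.42654374e-01,  1.52489868e+00,  2.40908601e-05,
        1.27543036e+00, -1.45987746e-01]), 'joint_velocities': array([-0.00052134, -0.00253922, -0.00154755, -0.00112531, -0.00024498,
        0.0015042 ]), 'effort': array([ 2.27174525e-03, -4.34444940e+01, -2.46490538e+01, -1.59713140e-04,
        4.64011377e-03, -1.49029802e-07]), 'position': array([ 0.22769891, -0.47265805,  0.23070274]), 'tool_rot': array([-0.15736269,  0.68987194, -0.68889027,  0.15730192]), 'ft_force': array([0.73320162, 0.51379161, 1.01709919]), 'ft_torque': array([ 0.02217975, -0.00967803, -0.03625969]), 'grip_width': 0.08489677909062207}
```

View pics/top0.png

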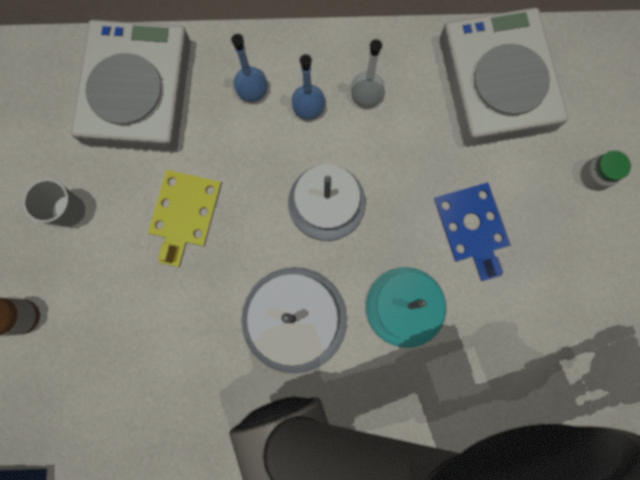

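View pics/side0.png

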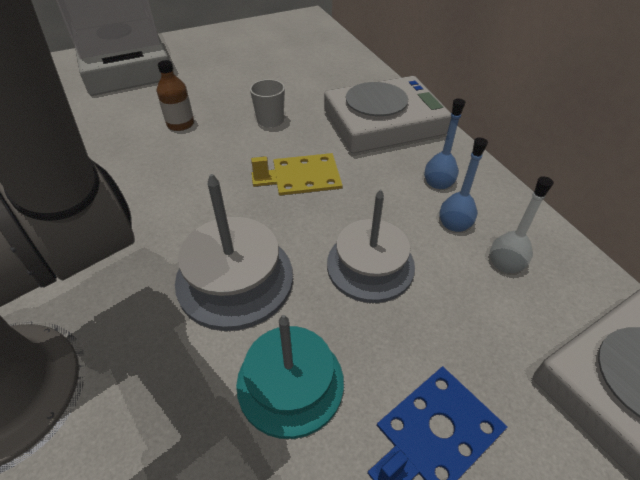

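The two views show these things:
- **Stands:** large white at top-view (290,320), small white at (327,197), turquoise at (405,307). I choose the smaller white one.
- **Tiers:** blue with the large hole at (472,222), yellow with no hole at (185,210). The blue flasks at (250,84) and (308,102) are just similar in colour.

Next I measure the blue tier and the small white stand, and check both in one crop.

```bash
cat > m.py <<'E'
from h import *
import sys
tag=sys.argv[1]
d=grab('top',tag+'t'); e=grab('side',tag+'s')
hs=cv2.cvtColor(d['pixels'],cv2.COLOR_RGB2HSV)
m=cv2.inRange(hs,(105,150,50),(130,255,255)); m[:, :400]=0; m[:150]=0
c,h=cv2.findContours(m,cv2.RETR_CCOMP,cv2.CHAIN_APPROX_NONE)
for i,k in enumerate(c):
    a=cv2.contourArea(k)
    if h[0][i][3]>=0 and a>15:
        M=cv2.moments(k);print('hole',a,[M['m10']/a,M['m01']/a],cast(d,M['m10']/a,M['m01']/a,.008).round(4))
P=cloud(d); 
# handle top
s=(m>0)&(abs(P[...,2]-.054)<.008); print('handle n',s.sum(),P[s].mean(0).round(4), 'plate z',np.median(P[(m>0)&(P[...,2]<.03)][:,2]))
# tray, both views by depth
for n,q in (('top',d),('side',e)):
    C=cloud(q); near=np.hypot(C[...,0]-.625,C[...,1])<.09
    s=near&(abs(C[...,2]-.058)<.008)&(q['range_z']>0)
    k=max(cv2.findContours(s.astype(np.uint8),cv2.RETR_EXTERNAL,2)[0],key=cv2.contourArea)[:,0]
    w=np.array([cast(q,u,v,.058)[:2] for u,v in cv2.convexHull(k)[:,0].astype(float)])
    print(n,'tray z',np.median(C[s][:,2]),'circle',cv2.minEnclosingCircle(w.astype(np.float32)))
    s=near&(C[...,2]>.09)&(C[...,2]<.2)&(q['range_z']>0); z=C[s][:,2]; print(' rod',s.sum(),C[s].mean(0).round(4),z.max(), C[s][z>.15].mean(0).round(4), C[s][z<.12].mean(0).round(4))
I=d['pixels'][:,:,::-1]
cv2.imwrite(f'pics/{tag}crop.png',cv2.resize(I[150:300,270:520],None,fx=3,fy=3,interpolation=cv2.INTER_CUBIC))
E
python3 m.py a
```

```text
hole 111.5 [460.0657698056801, 248.15545590433481] [ 0.4863 -0.2633  0.008 ]
hole 116.0 [452.4439655172414, 226.4626436781609] [ 0.5286 -0.2517  0.008 ]
hole 314.0 [471.26804670912946, 221.06369426751593] [ 0.5381 -0.2885  0.008 ]
hole 105.0 [490.0, 215.5] [ 0.548  -0.3252  0.008 ]
hole 99.0 [482.4848484848485, 194.38720538720537] [ 0.59   -0.3141  0.008 ]
handle n 31 [ 0.4534 -0.3105  0.0533] plate z 0.007308792200844915
top tray z 0.05723735885445344 circle ((0.5822858810424805, -0.012545484118163586), 0.06011733040213585)
 rod 129 [ 0.5793 -0.0125  0.1416] 0.1753803762937947 [ 0.5805 -0.0129  0.166 ] [ 0.5783 -0.0121  0.1045]
side tray z 0.05757137447339697 circle ((0.580858588218689, -0.013718737289309502), 0.062047284096479416)
 rod 329 [ 0.58   -0.0144  0.135 ] 0.17486143383077943 [ 0.5803 -0.0139  0.1624] [ 0.5798 -0.0148  0.1056]
```

View pics/acrop.png

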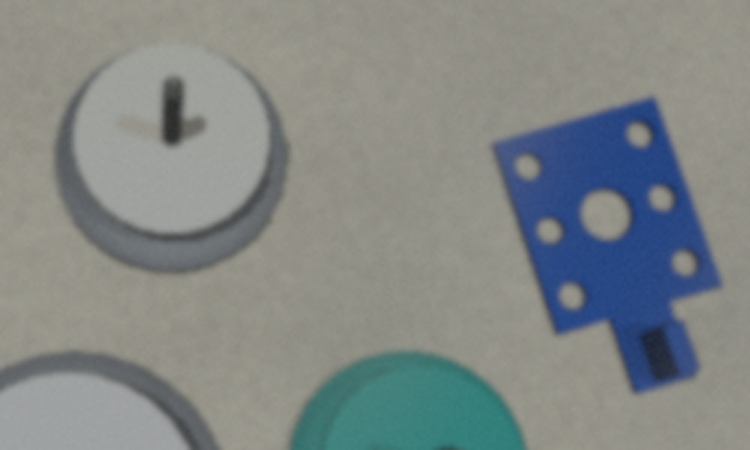

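The crop confirms the choice. The blue plate has a large hole and six small ones, with its handle top at top-view pixel (489,267), and the smaller white stand has its steel rod. Next I get the exact handle position, the neighbouring stands for clearance, and the tool axes.

Run:
```python
from h import *
from scipy.spatial.transform import Rotation as R
for n in('top','side'):
    d=get_image(n);C=cloud(d);ok=d['range_z']>0
    s=ok&(abs(C[...,2]-.053)<.006)&(np.hypot(C[...,0]-.446,C[...,1]+.313)<.04)
    p=C[s][:,:2]; print(n,'handle',s.sum(),p.mean(0).round(4),p.min(0).round(4),p.max(0).round(4), cv2.minAreaRect(p.astype(np.float32)))
    for nm,c in(('big',(.37,.06)),('turq',(.39,-.15))):
        s=ok&(np.hypot(C[...,0]-c[0],C[...,1]-c[1])<.11)&(C[...,2]>.03)&(C[...,2]<.3)
        q=C[s];hz,b=np.histogram(q[:,2],bins=np.arange(.03,.3,.005));t=b[hz.argmax()]
        tr=q[abs(q[:,2]-t)<.01]; print(nm,'tray z',t,(tr.min(0)+tr.max(0))/2,np.ptp(tr,axis=0)/2,'rod top',q[:,2].max(),q[q[:,2]>q[:,2].max()-.03].mean(0))
s=get_state();A=R.from_quat(s['tool_rot']).as_matrix();print(A.round(3));print(s['position'],s['clock'])
for yaw in(.263,):
    z=np.array([-np.sin(yaw),np.cos(yaw),0]);y=np.array([0,0,-1.])
    for sg in(1,-1):
        T=np.c_[np.cross(y,sg*z),y,sg*z]; rv=R.from_matrix(T@A.T).as_rotvec();print(sg,rv,rv/(np.pi/4))
```

```text
top handle 155 [ 0.4457 -0.3138] [ 0.4297 -0.3246] [ 0.4624 -0.3042] ((0.4461008310317993, -0.31426504254341125), (0.031677406281232834, 0.014867503196001053), 13.979009628295898)
big tray z 0.06999999999999998 [0.36077379 0.05392676 0.07399467] [0.07694849 0.07778909 0.00600422] rod top 0.22894281687849147 [0.36121249 0.05300607 0.21895602]
turq tray z 0.054999999999999986 [ 0.37840122 -0.15469648  0.05780273] [0.05903921 0.05952651 0.00696366] rod top 0.1769552170464776 [ 0.37846629 -0.15300678  0.1654271 ]
side handle 381 [ 0.4451 -0.3138] [ 0.4298 -0.3233] [ 0.4621 -0.3031] ((0.4461301565170288, -0.31301653385162354), (0.03265681117773056, 0.014307467266917229), 15.169317245483398)
big tray z 0.06999999999999998 [0.36045182 0.05466557 0.07186557] [0.07751321 0.07818219 0.00799775] rod top 0.2281084498320844 [0.3601857  0.0507978  0.21307968]
turq tray z 0.054999999999999986 [ 0.37847394 -0.15339314  0.0569168 ] [0.0597743  0.06003067 0.00793111] rod top 0.17627018504259578 [ 0.37733259 -0.15641363  0.1620148 ]
[[-0.901 -0.     0.434]
 [-0.434  0.    -0.901]
 [-0.    -1.    -0.   ]]
[ 0.22778277 -0.47289592  0.23109197] 0.3
1 [ 1.52271161e-04 -6.48786372e-04  2.95573570e+00] [ 1.93877664e-04 -8.26060465e-04  3.76335958e+00]
-1 [-4.37737184e-04 -1.02737592e-04 -1.85856878e-01] [-5.57344293e-04 -1.30809564e-04 -2.36640327e-01]
```

Handle at (0.446, -0.3135) in both views, yaw about 0.26. Moving above it.

>>> play_rows:
  targets: "50 0.2 0.15 0 0 0 -0.06; 50 0.4 0.3 -0.1 0 0 -0.12; 50 0.6 0.45 -0.25 0 0 -0.18; 50 0.75 0.55 -0.4 0 0 -0.24; 50 0.872 0.636 -0.5 0 0 -0.24; 50 0.872 0.636 -0.5 0 0 -0.24; 50 0.872 0.636 -0.5 0 0 -0.24; 50 0.872 0.636 -0.5 0 0 -0.24"
  newtons: 60

```text
clock: 1.3
position: [0.4455, -0.3152, 0.1073]
tool_rot: [0.091, -0.701, 0.702, -0.092]
ft_force: [-0.4, -0.4, -0.3]
grip_width: 0.0502
```

Run:
```python
from h import *
from scipy.spatial.transform import Rotation as R
s=get_state();A=R.from_quat(s['tool_rot']).as_matrix();print(A.round(3));print(s['position'],s['clock'],s['ft_force'])
grab('side','b_s')
```

```text
[[-0.967  0.001  0.256]
 [-0.256 -0.002 -0.967]
 [-0.001 -1.     0.002]]
[ 0.44551609 -0.31522623  0.10734473] 1.3 [-0.41085129 -0.44614995 -0.33152456]
```

View pics/b_s.png

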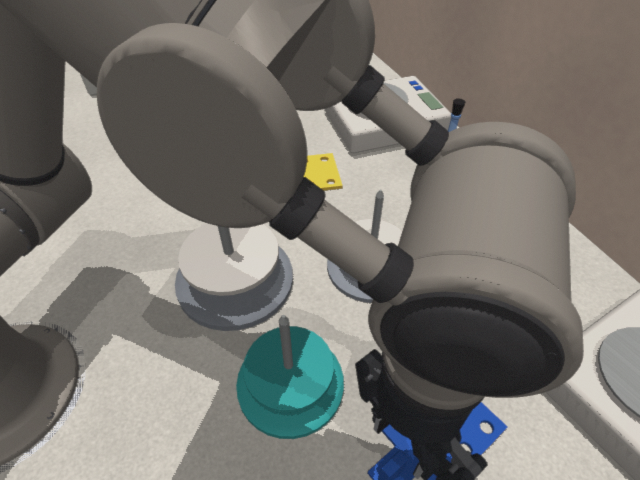

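The gripper is above the handle at about side pixel (400,465), aligned with it. I descend and close.

>>> play_rows:
  targets: "50 0.002 0.006 -0.15 0 0 0; 50 0.002 0.006 -0.28 0 0 0; 50 0.002 0.006 -0.352 0 0 0; 50 0.002 0.006 -0.352 0 0 0; 50 0.002 0.006 -0.352 0 0 0; 5 0.002 0.006 -0.352 0 0 0; 5 0.002 0.006 -0.352 0 0 0; 5 0.002 0.006 -0.352 0 0 0; 5 0.002 0.006 -0.352 0 0 0; 5 0.002 0.006 -0.352 0 0 0; 5 0.002 0.006 -0.352 0 0 0"
  newtons: 60

```text
clock: 2.72
position: [0.4468, -0.3131, 0.0193]
tool_rot: [0.091, -0.701, 0.702, -0.092]
ft_force: [-1.5, -1.1, 5.8]
grip_width: 0.0134
```

>>> play_rows:
  targets: "5 0 0 0.05 0 0 0; 5 0 0 0.15 0 0 0; 5 0 0 0.3 0 0 0; 5 0 0 0.5 0 0 0; 5 0 0 0.7 0 0 0; 5 0 0 0.85 0 0 0; 5 0 0 0.85 0 0 0; 5 0 0 0.85 0 0 0; 5 0 0 0.85 0 0 0"
  newtons: 60

```text
clock: 3.85
position: [0.4456, -0.3119, 0.2291]
tool_rot: [-0.093, 0.702, -0.7, 0.091]
ft_force: [-0.8, -0.5, -2.1]
grip_width: 0.0129
```

```bash
cat > t.py <<'E'
from h import *
import sys
from scipy.spatial.transform import Rotation as R
def meas(n,tag):
    d=grab(n,tag+n[0]);C=cloud(d);s=get_state();p=s['position']
    hs=cv2.cvtColor(d['pixels'],cv2.COLOR_RGB2HSV)
    m=cv2.inRange(hs,(105,130,25),(130,255,255))>0
    k=m&(d['range_z']>0)&(np.linalg.norm(C-p,axis=-1)<.2)&(C[...,2]<p[2]+.0)&(C[...,2]>p[2]-.04)
    P=C[k]; c=P.mean(0)
    for _ in range(3):  # plane fit of plate top with trimming
        A=np.c_[P[:,:2]-c[:2],np.ones(len(P))];x=np.linalg.lstsq(A,P[:,2],rcond=None)[0];res=P[:,2]-A@x
        P=P[abs(res)<max(.003,1.5*np.median(abs(res)))]
    print(n,'plate n',len(P),'slope xy',x[:2].round(4),'z at c',x[2].round(4),c.round(4),'tcp',p.round(4))
    zt=x[2]
    mm=k.astype(np.uint8)*255
    cs,h=cv2.findContours(mm,cv2.RETR_CCOMP,cv2.CHAIN_APPROX_NONE)
    for i,q in enumerate(cs):
        a=cv2.contourArea(q)
        if h[0][i][3]>=0 and a>40:
            M=cv2.moments(q);u,v=M['m10']/a,M['m01']/a;w=cast(d,u,v,zt);print(' hole',a,round(u),round(v),w.round(4))
    return d
if __name__=='__main__':
    for n in('top','side'): meas(n,sys.argv[1])
    s=get_state();print(s['clock'],s['position'],s['ft_force'],R.from_quat(s['tool_rot']).as_matrix().round(3).tolist())
E
python3 t.py c
```

```text
top plate n 3692 slope xy [-0.0052  0.002 ] z at c 0.2167 [ 0.5442 -0.2769  0.2167] tcp [ 0.4457 -0.312   0.2292]
 hole 132.0 497 228 [ 0.4847 -0.2616  0.2167]
 hole 116.0 487 201 [ 0.527  -0.2502  0.2167]
 hole 432.0 511 194 [ 0.5367 -0.2874  0.2167]
 hole 132.0 478 174 [ 0.5693 -0.2389  0.2167]
 hole 131.5 525 160 [ 0.5884 -0.3121  0.2167]
side plate n 3483 slope xy [-0.0047  0.0035] z at c 0.2171 [ 0.5373 -0.3155  0.2171] tcp [ 0.4459 -0.3121  0.2294]
 hole 221.5 516 374 [ 0.5438 -0.3246  0.2171]
 hole 182.5 543 347 [ 0.5858 -0.3133  0.2171]
3.95 [ 0.44585931 -0.31211261  0.22944875] [-0.05107312 -0.59476118 -1.91146717] [[-0.966, -0.002, 0.257], [-0.257, 0.002, -0.966], [0.002, -1.0, -0.002]]
```

View pics/ct.png

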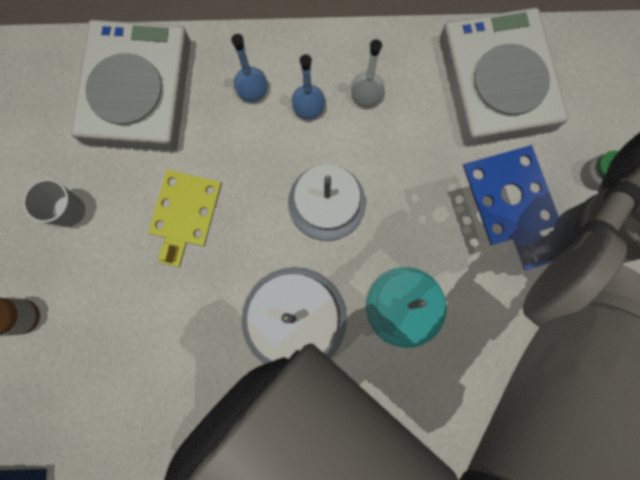

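View pics/cs.png

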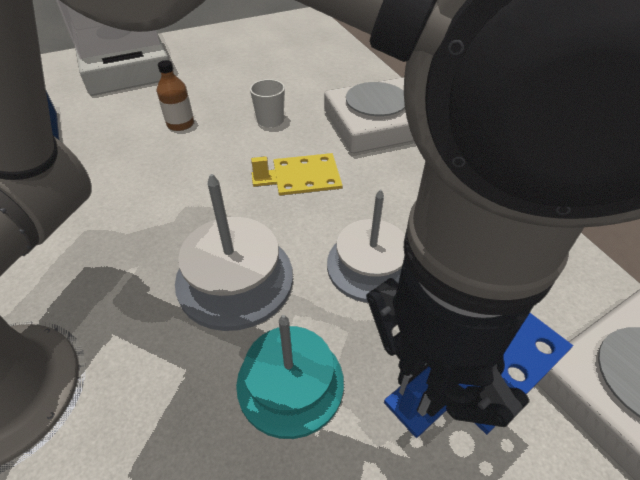

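The tier is level (slope about 0.005). Its hole sits at (+92, +25) mm from the TCP and its underside about 20 mm below it. Moving most of the way toward the rod, well above its tip.

>>> play_rows:
  targets: "5 0.01 0.05 0 0 0 0; 5 0.03 0.16 0 0 0 0; 5 0.05 0.3 0 0 0 0; 5 0.08 0.45 0 0 0 0; 5 0.1 0.6 0 0 0 0; 5 0.13 0.75 0 0 0 0; 5 0.15 0.88 0 0 0 0; 5 0.174 0.95 0 0 0 0; 5 0.174 0.96 0 0 0 0; 5 0.174 0.96 0 0 0 0; 5 0.174 0.96 0 0 0 0; 5 0.174 0.96 0 0 0 0"

```text
clock: 5.45
position: [0.4897, -0.0731, 0.2308]
tool_rot: [0.091, -0.701, 0.701, -0.091]
ft_force: [0.3, -0.1, -1.4]
grip_width: 0.0132
```

```bash
python3 t.py d
```

```text
top plate n 585 slope xy [-0.0052  0.0046] z at c 0.2186 [ 0.5685 -0.0162  0.2186] tcp [ 0.4897 -0.0731  0.2308]
side plate n 4071 slope xy [-0.003   0.0025] z at c 0.2188 [ 0.5741 -0.0663  0.2186] tcp [ 0.4897 -0.073   0.2308]
 hole 90.5 392 215 [ 0.5449 -0.0993  0.2188]
 hole 75.0 417 199 [ 0.5872 -0.088   0.2188]
 hole 42.0 440 186 [ 0.6295 -0.0775  0.2188]
 hole 288.0 396 184 [ 0.5778 -0.0517  0.2188]
 hole 48.0 398 158 [ 0.6103 -0.0038  0.2188]
5.55 [ 0.4897455  -0.07296036  0.23078968] [ 0.45718551 -0.85102062 -2.06098209] [[-0.967, -0.0, 0.257], [-0.257, -0.0, -0.967], [0.0, -1.0, 0.0]]
```

View pics/dt.png

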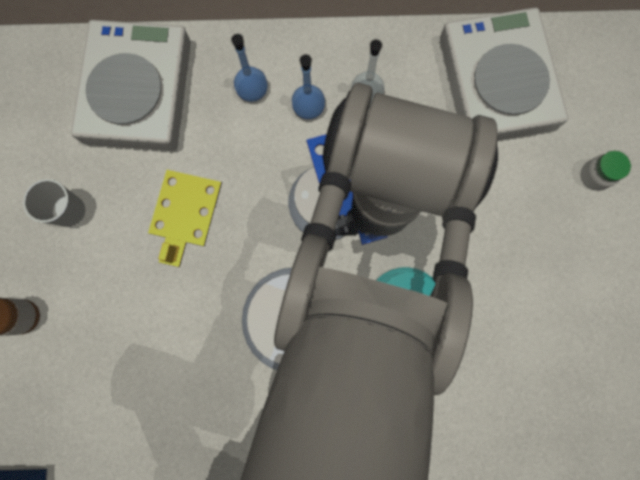

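View pics/ds.png

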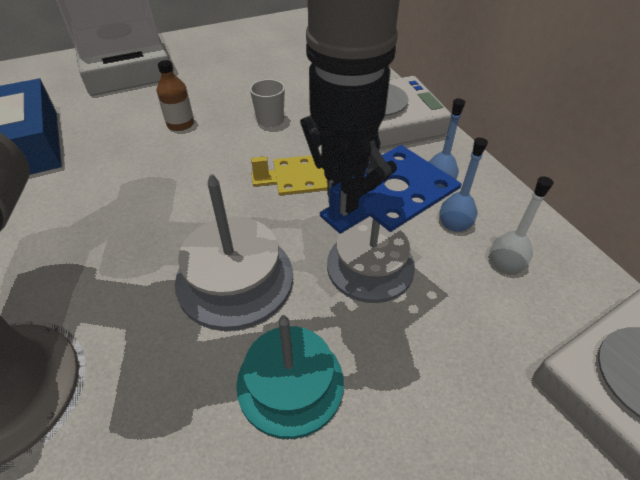

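The side view agrees with the tool-based estimate after allowing for hole thickness: hole at about (0.581, -0.048), rod at about (0.582, -0.013). I shift over and come down to just above the rod tip to look.

>>> play_rows:
  targets: "5 0.003 0.04 0 0 0 0; 5 0.003 0.1 0 0 0 0; 5 0.003 0.141 0 0 0 0; 5 0.003 0.141 0 0 0 0; 5 0.003 0.141 -0.05 0 0 0; 5 0.003 0.141 -0.1 0 0 0; 5 0.003 0.141 -0.12 0 0 0; 5 0.003 0.141 -0.12 0 0 0; 5 0.003 0.141 -0.12 0 0 0"

```text
clock: 6.68
position: [0.4908, -0.0374, 0.201]
tool_rot: [0.092, -0.701, 0.701, -0.092]
ft_force: [0.0, -0.4, -2.3]
grip_width: 0.0133
```

```bash
cat > v.py <<'E'
from t import *
tag=sys.argv[1]; d=meas('side',tag); p=get_state()['position']; print(get_state()['ft_force'],get_state()['clock'])
hc=p+[.0918,.0246,-.0125]; I=d['pixels'][:,:,::-1]
u,v=proj(d,hc).astype(int); print('expected hole',hc.round(4),u,v,'rod tip px',proj(d,[.582,-.0128,.175]))
cv2.imwrite(f'pics/{tag}crop.png',cv2.resize(I[v-60:v+60,u-80:u+80],None,fx=5,fy=5,interpolation=cv2.INTER_CUBIC))
E
python3 v.py e
```

```text
side plate n 3665 slope xy [-0.0032  0.0028] z at c 0.1891 [ 0.5753 -0.0293  0.1889] tcp [ 0.4908 -0.0374  0.2012]
 hole 67.0 377 213 [ 0.5465 -0.0633  0.1891]
 hole 63.5 400 199 [ 0.5887 -0.0524  0.1891]
 hole 57.0 422 186 [ 0.6306 -0.0412  0.1891]
 hole 254.0 381 185 [ 0.579  -0.016   0.1891]
 hole 49.0 384 160 [0.6118 0.0318 0.1891]
[-2.57485176e-01  3.31198660e-04 -1.92777624e+00] 6.725
expected hole [ 0.5826 -0.0128  0.1887] 381 183 rod tip px [380.59521673 190.70455019]
```

View pics/ecrop.png

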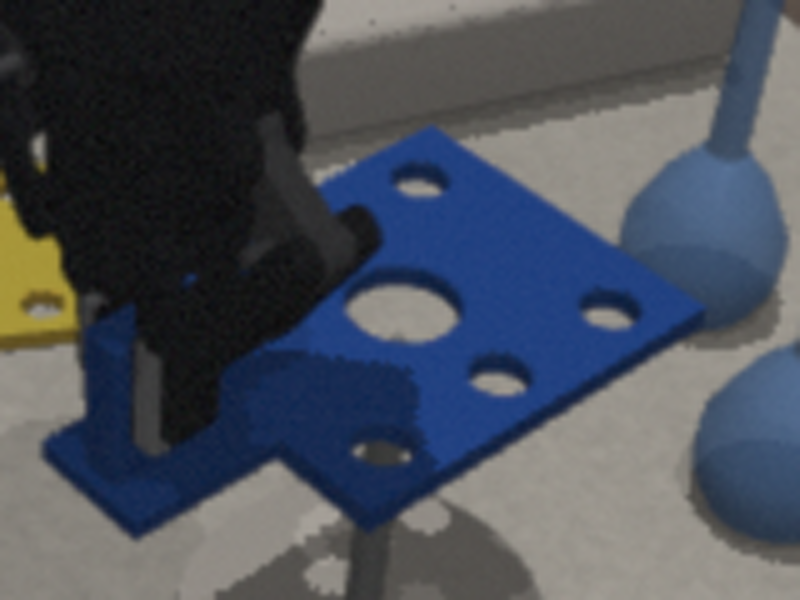

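The rod tip is just visible at the lower rim of the hole, at crop (400,338), which is image (381,191). That matches the predicted (380.6,190.7), so it is centred. Lowering slightly past the tip and checking.

>>> play_rows:
  targets: "5 0 0 -0.03 0 0 0; 5 0 0 -0.06 0 0 0; 5 0 0 -0.08 0 0 0; 5 0 0 -0.08 0 0 0; 5 0 0 -0.08 0 0 0"

```text
clock: 7.35
position: [0.4907, -0.0373, 0.1809]
tool_rot: [0.092, -0.701, 0.701, -0.092]
ft_force: [-0.7, -0.1, -2.1]
grip_width: 0.0132
```

```bash
python3 v.py f
```

```text
side plate n 3527 slope xy [-0.0026  0.0014] z at c 0.1689 [ 0.5753 -0.0285  0.1688] tcp [ 0.4907 -0.0373  0.181 ]
 hole 69.0 376 224 [ 0.5466 -0.0634  0.1689]
 hole 65.5 398 210 [ 0.5888 -0.0518  0.1689]
 hole 62.5 420 197 [ 0.6309 -0.041   0.1689]
 hole 248.5 379 195 [ 0.5792 -0.0154  0.1689]
 hole 45.0 383 171 [0.6119 0.0319 0.1689]
[-0.39595952  0.19651728 -1.98022248] 7.4
expected hole [ 0.5825 -0.0127  0.1685] 380 193 rod tip px [380.59521673 190.70455019]
```

View pics/fcrop.png

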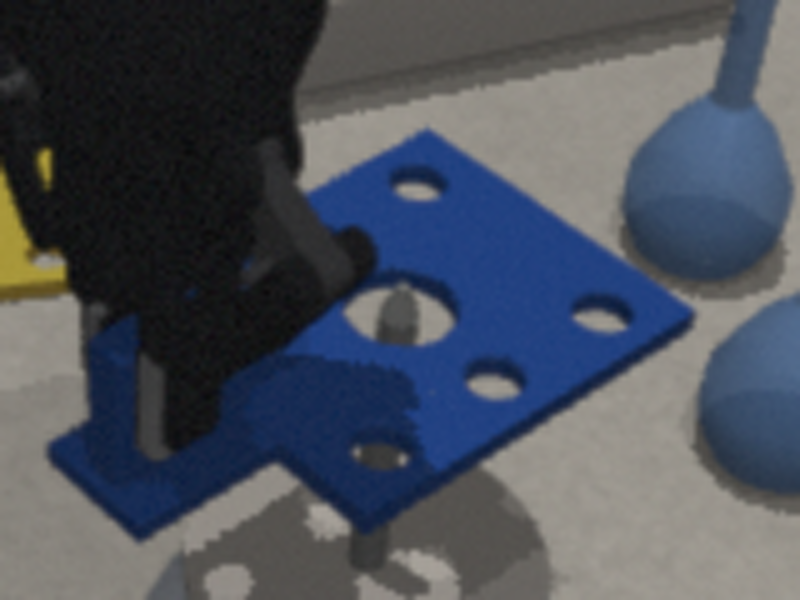

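The rod tip is through the hole and centred, at crop (400,310). Lowering down the rod at a gentle speed to about 7 mm above the tray.

>>> play_rows:
  targets: "5 0 0 -0.03 0 0 0; 5 0 0 -0.07 0 0 0; 5 0 0 -0.11 0 0 0; 5 0 0 -0.15 0 0 0; 5 0 0 -0.19 0 0 0; 5 0 0 -0.23 0 0 0; 5 0 0 -0.27 0 0 0; 5 0 0 -0.31 0 0 0; 5 0 0 -0.35 0 0 0; 5 0 0 -0.37 0 0 0; 5 0 0 -0.38 0 0 0; 5 0 0 -0.38 0 0 0; 5 0 0 -0.38 0 0 0"

```text
clock: 9.02
position: [0.4908, -0.0373, 0.0861]
tool_rot: [0.092, -0.701, 0.701, -0.092]
ft_force: [-0.8, -0.2, -1.1]
grip_width: 0.0129
```

```bash
python3 v.py g
```

```text
side plate n 2874 slope xy [-0.0018  0.0014] z at c 0.0742 [ 0.5767 -0.0294  0.074 ] tcp [ 0.4908 -0.0373  0.0861]
 hole 66.0 370 268 [ 0.5467 -0.0627  0.0742]
 hole 60.5 390 254 [ 0.5893 -0.0516  0.0742]
 hole 59.5 410 241 [ 0.6319 -0.0405  0.0742]
[-0.24997224  0.39236187 -1.09626938] 9.075
expected hole [ 0.5826 -0.0127  0.0736] 374 238 rod tip px [380.59521673 190.70455019]
```

View pics/gcrop.png

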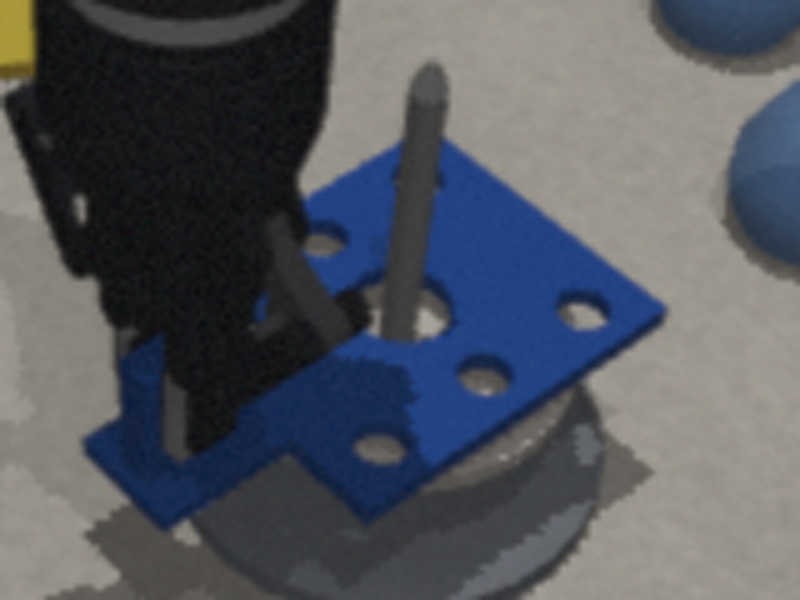

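The tier is level around the rod with a gap of about 8 mm above the tray. Final slow descent.

>>> play_rows:
  targets: "5 0 0 -0.005 0 0 0; 5 0 0 -0.01 0 0 0; 5 0 0 -0.015 0 0 0; 5 0 0 -0.02 0 0 0; 5 0 0 -0.024 0 0 0; 5 0 0 -0.028 0 0 0; 5 0 0 -0.03 0 0 0; 5 0 0 -0.03 0 0 0; 5 0 0 -0.03 0 0 0"

```text
clock: 10.2
position: [0.4906, -0.0373, 0.0784]
tool_rot: [0.092, -0.701, 0.701, -0.092]
ft_force: [0.1, -0.1, -1.7]
grip_width: 0.0133
```

No contact yet; I go down in 0.25 mm steps.

>>> play_rows:
  targets: "5 0 0 -0.001 0 0 0; 5 0 0 -0.002 0 0 0; 5 0 0 -0.003 0 0 0; 5 0 0 -0.003 0 0 0"

```text
clock: 10.7
position: [0.4906, -0.0373, 0.0776]
tool_rot: [0.092, -0.701, 0.701, -0.092]
ft_force: [-1.0, -0.7, -2.0]
grip_width: 0.0132
```

>>> play_rows:
  targets: "5 0 0 -0.001 0 0 0; 5 0 0 -0.002 0 0 0; 5 0 0 -0.003 0 0 0; 5 0 0 -0.003 0 0 0"

```text
clock: 11.2
position: [0.4906, -0.0373, 0.0772]
tool_rot: [0.092, -0.701, 0.701, -0.092]
ft_force: [-3.0, -0.2, 5.5]
grip_width: 0.0135
```

```bash
python3 v.py i
```

```text
side plate n 2822 slope xy [-0.0002  0.0014] z at c 0.0655 [ 0.5767 -0.0291  0.0653] tcp [ 0.4906 -0.0373  0.0772]
 hole 72.5 369 271 [ 0.5466 -0.0625  0.0655]
 hole 66.5 390 257 [ 0.5893 -0.0517  0.0655]
 hole 62.0 409 244 [ 0.6316 -0.0405  0.0655]
[-2.54647929 -0.02697532  6.3319787 ] 11.25
expected hole [ 0.5824 -0.0127  0.0647] 373 242 rod tip px [380.59521673 190.70455019]
```

View pics/icrop.png

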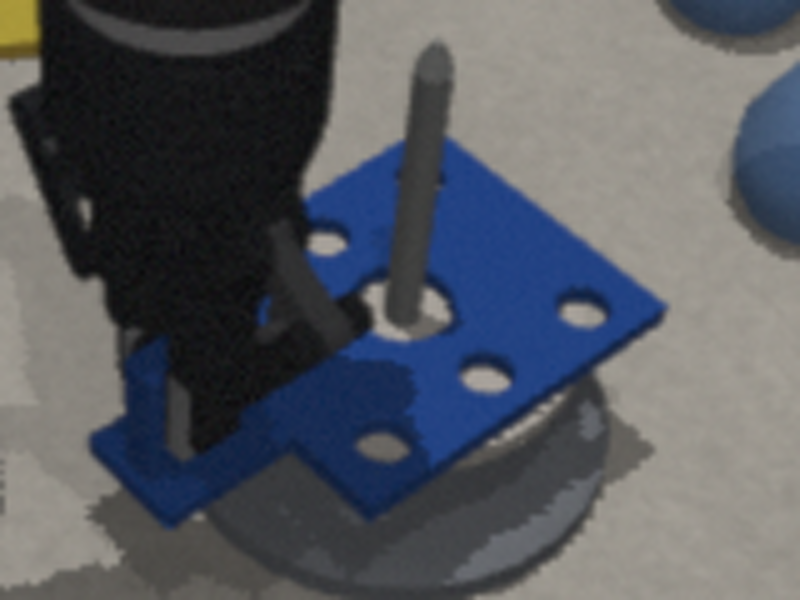

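Contact: vertical force went from -2 to +6 N, and the plate top reads 65.5 mm (expected 66), level. Releasing, then retreating straight up.

>>> play_rows:
  targets: "16 0 0 0 0 0 0; 22 0 0 0 0 0 0; 30 0 0 0 0 0 0; 36 0 0 0 0 0 0; 36 0 0 0 0 0 0; 36 0 0 0.04 0 0 0; 36 0 0 0.12 0 0 0; 36 0 0 0.22 0 0 0; 36 0 0 0.35 0 0 0; 36 0 0 0.5 0 0 0; 36 0 0 0.7 0 0 0; 36 0 -0.15 0.8 0 0 0; 36 0 -0.35 0.85 0 0 0; 36 0 -0.55 0.85 0 0 0; 36 0 -0.75 0.85 0 0 0; 36 0 -0.9 0.85 0 0 0; 36 0 -0.9 0.85 0 0 0; 36 0 -0.9 0.85 0 0 0"

```text
clock: 13.5
position: [0.4904, -0.2617, 0.2896]
tool_rot: [-0.092, 0.701, -0.701, 0.092]
ft_force: [1.5, 0.1, -0.9]
grip_width: 0.036
```

Run:
```python
from h import *
for n in('top','side'):
    d=grab(n,'z'+n[0]);C=cloud(d);hs=cv2.cvtColor(d['pixels'],cv2.COLOR_RGB2HSV)
    k=(cv2.inRange(hs,(105,130,25),(130,255,255))>0)&(np.hypot(C[...,0]-.58,C[...,1]+.013)<.09)&(abs(C[...,2]-.066)<.01)
    P=C[k];c=P.mean(0);A=np.c_[P[:,:2]-c[:2],np.ones(len(P))];x=np.linalg.lstsq(A,P[:,2],rcond=None)[0];print(n,len(P),'slope',x[:2].round(4),'top z',x[2].round(4),c.round(4))
s=get_state();print(s['clock'],s['position'],s['ft_force'])
```

```text
top 3344 slope [-0.0007  0.0005] top z 0.0653 [ 0.5753 -0.015   0.0653]
side 3350 slope [-0.0014  0.004 ] top z 0.0653 [ 0.5706 -0.0206  0.0653]
13.6 [ 0.49064125 -0.26108843  0.28973153] [-0.55985475 -0.28832896 -0.9765349 ]
```

View pics/zt.png

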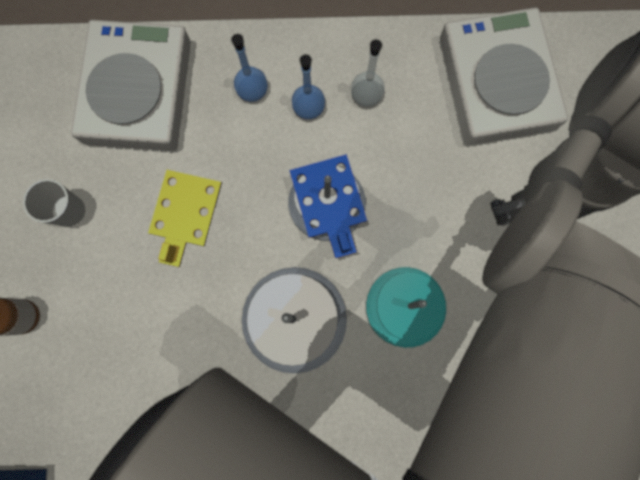

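View pics/zs.png

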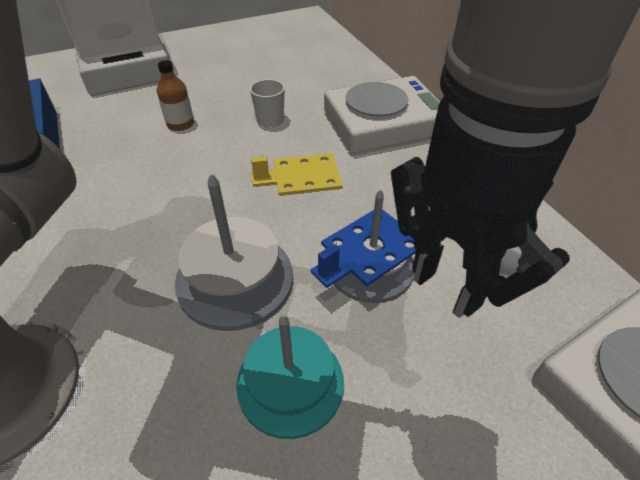

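The blue tier lies flat on the small white stand with the rod through its hole (top 329,197; side 375,243). The yellow tier is untouched at (185,210), and the gripper is clear.

```bash
python3 -c "
from cell import ticket
print(ticket.sign_off())"
```

```text
the job is handed in; nothing more can be done
None
```

The blue tier is home on the smaller white stand, and the job is handed in at about 13.6 s. I gripped it by the handle and lowered it level down the rod, in steps of about 1 mm and then 0.25 mm near the end. I let go only once it touched the tray, when the vertical force rose from about -2 N to +6 N.

- **Seated flat:** after release, both cameras put the plate top at 65.3 mm against an expected 66 mm. The tilt was at most 0.004. Both are within the calibration tolerance.
- **Rod and surroundings:** the rod passes through the large hole. In the last images, the yellow tier and the other stands are where they were, and the gripper is well clear.
- **Disagreements:** the two cameras differed by only 1–2 mm on the rod's position, small against the hole's 10.5 mm clearance around the rod. No check failed.

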